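# Centre the painted figure on the banding wheel

## Task

The painted creature on the banding wheel has been set down off-centre. With the fingertips against the edge of its wooden plinth, slide it across the wheel head until the plinth sits in the middle, wholly inside the innermost turned ring, and leave it standing there with the hand away. The paint is tacky, so never touch the creature itself; do not pick the plinth up, do not touch the small paint pot parked on the wheel or let the plinth run into it, and leave everything else on the bench where it is.

Things in the scene. Friction and masses are not known exactly. Their poses are not given: they have to be found in the camera images.
- wheel_centre (a point): Centre of the top face of the banding wheel (turntable), 90 mm above the bench. Its head is a round aluminium plate 220 mm across, 7 mm thick at the rim, on a fixed iron foot 156 mm across. Dark rings of 50, 72 and 95 mm radius are turned in the top (no step). The head turns on a bearing through this point (0.04 N m of drag): a push whose line passes through this point does not turn it.
- plinth: Round turned-wood disc standing on the wheel head, which it slides on. Origin at the centre of its underside; z up, x the way the creature faces. 84 mm in diameter up to 17 mm height, then bevelled to 78 mm at its flat top, 24 mm high; about 0.2 to 0.4 kg with its figure. Its centre starts 35 to 60 mm from the wheel's centre, in any direction.
- figure: The painted crouching creature (yellow-green and brown), fixed to the top of that plinth. Origin on the plinth's axis, at the plinth's top face. It lies within 36 mm of that axis and rises 36 mm above the plinth's top, so 60 mm above the wheel head. Not to be touched.
- paint_pot: Small closed paint pot with a white cap, 31 mm in diameter, 36 mm high, 45 g, standing on the wheel head on the other side from the plinth, 82 to 91 mm from the wheel's centre. Origin at the centre of its underside. It rides along if the head turns. Not to be touched.
- spare_plinth: Bystander on the bench: another plinth of the same shape with an unpainted grey creature, 84 mm across and 70 mm high in all. Origin under its centre.
- dropper: Bystander: dropper bottle with a white nozzle, 29 mm across, 84 mm high. Origin under its centre.
- tube_a: Bystander: dark paint tube standing on its cap, 47 mm wide, 139 mm high. Origin under its centre.
- tube_b: Bystander: pale paint tube standing on its cap, 47 mm wide, 139 mm high. Origin under its centre.
- wash_cup: Bystander: empty stained plastic cup, 104 mm across, 70 mm high. Origin under its centre.
- mixing_bowl: Bystander: dark shallow bowl, 116 mm across, 45 mm high. Origin under its centre.
- brush: Bystander: paint brush, 190 mm long, lying on the bench at the left. Origin near its middle.
Mind the look-alikes: they are no part of the job. Leave any blue or turquoise look-alike of the plinth alone.

How it is judged (in metres and radians):
At the end, for the whole second after the job is handed in: The plinth stands flat and at rest on the wheel head with its centre within 8 mm of the wheel's centre (so its 84 mm foot lies inside the 100 mm ring); the paint pot still stands upright on the wheel (horizontal distance between plinth and wheel_centre below 0.008 m and z of plinth in the frame of wheel_centre between -0.0025 and 0.0025 m and angle between plinth's own z axis and vertical below 0.05 rad and linear speed of figure below 0.01 m/s and angular speed of figure below 0.1 rad/s and z of paint_pot in the frame of wheel_centre above -0.003 m and angle between paint_pot's own z axis and vertical below 0.1 rad); the robot touches nothing.
It fails at once if The robot touches the painted creature (contact force between any of the fingers, the arm and figure above 0.2 N).
It fails at once if The plinth is picked up or tipped (raised more than 5 mm off the wheel, or tilted more than about 9 degrees) (z of plinth in the frame of wheel_centre above 0.005 m or angle between plinth's own z axis and vertical above 0.15 rad).
It fails at once if The paint pot on the wheel is touched by the robot or by the plinth (contact force between any of the fingers, the arm, plinth and paint_pot above 0.2 N).
It fails at once if A bystander on the bench is moved more than 15 mm (distance of any of dropper, tube_a, tube_b, wash_cup, mixing_bowl, brush, spare_plinth from where it was at the start of the episode above 0.015 m).
It also fails if it takes over 42 s, if anything falls off the work surface, if the arm or the gripper's body presses on something with over 40 N, if the wrist force passes 120 N, or if a joint passes its speed limit or range.

## Robot

A 6-joint arm with a two-finger parallel gripper is mounted at the origin on the work surface. World frame = base frame: x ahead of the robot, y to its left, z up, the work surface at z = 0. Lengths are in mm, angles in rad, forces in N, time in s.
With the tool pointing down it reaches from about 350 to 775 mm from the base axis. Payload 7.3 kg.
Tool frame: the origin (TCP) lies on the front face of the gripper's body, between the roots of the fingers; the fingertips stand 66 mm ahead of it and the grasp point (between the pads) lies 47 mm ahead of it (bot.tcp_to_grasp is the z of the grasp point in the tool frame, in mm); z points along the fingers, y is the direction in which the jaws open and shut (so a half turn about z gives the same grasp; the last joint's range is limited). The gripper opens to 92 mm and grips with 3 to 60 N. Pads are 19 mm wide; open, the fingers measure 130 mm over their backs; the gripper's body (75 mm by 190 mm) begins 47 mm behind the grasp point.
Start: joints at [1.172, 0.342, 1.524, -0, 1.275, -0.146], TCP at [131.293, 508.331, 292.241] pointing down, gripper open.
Joint ranges: [-2.53, 2.53], [-0.77, 2.02], [0.04, 2.7], [-1, 4.14], [0.28, 2.66], [-3.11, 3.11]. Speed limits (rad/s): [2.57, 2.57, 3.14, 3.14, 3.14, 3.14].

## Interface

Orientations are given as [roll, pitch, yaw] about the fixed x, y, z axes, in that order (R = Rz(yaw) Ry(pitch) Rx(roll)).
In Python, from plant import bot gives the robot as it stands.
- The arm moves only by the tool carry_out, never from a script. Its argument "deltas" is a list that holds one entry, the list of rows, each a list of 4 numbers: the shift along the tool's x, y, z in mm, then the turn about the tool's z in units of 5 degrees (1.0 is 5 degrees). A call has 1 to 20 rows; each row is the pose to reach, as a shift and turn from the pose commanded when the call began, along the tool's axes at that moment; what a row does not reach only later rows make up. A row lasts 1/10 s, in which the tool goes at most 50 mm and 8.59 degrees, less where a joint would pass 70% of its speed; a pose out of reach is approached as far as the arm can. A call with a gripper value outside its range is refused whole. "fingers" is the finger opening in mm, from 0 to 91.8, set as the call begins (left out, the last holds). The fingers move at their own pace and stop on an object; the grip force is fixed at half the most. Time passes only in rows, so rows that repeat a pose let the fingers close. It gives the time, the measured TCP pose, the force and the opening at its end, in the units of the state.
- bot.get_obs(): the state, without advancing time (a new reading comes with each control period).
- bot.capture(name): name is "scene" or "top"; returns (picture, depth): 420x560x3 uint8, blue, green, red; 420x560 float32, mm along the optical axis (not along the pixel's ray), 0 where there is no reading.
- bot.camera_model(name): a dict with "K" (3x3 intrinsics, pixels), "distortion" ([k1, k2, p1, p2, k3] as OpenCV has them; the pictures are not rectified), "camera_from_world" (4x4, takes a point from world to camera coordinates). Camera axes: x right, y down, z forward; pixel columns grow to the right and rows downward; lengths in mm; the calibration is good to about 2 mm. A picture is of the moment at which its call begins. camera_model takes no time and is no camera call.
- bot.close_job(): hands the job in, once; it reports no verdict.
The state is a dict: "time": time; "joint_positions": joint angles; "dq": joint speeds; "tau": joint torques, N m; "tool_pos": TCP position; "tcp_rot": TCP orientation; "contact_force": force on the tool from outside, world axes, zero at the start; "moment": the same for the moment, N m; "grip_width": finger opening in mm.
Only numpy, scipy, OpenCV 4.12 (cv2) and the standard library are available. Lean on these libraries where they do the work, as an engineer would, in place of code of your own. Each camera call takes 0.05 s, during which the arm holds its last target. There are 200 camera calls.

## Working session

There is one attempt and no reset: what is moved stays moved. The work goes in short steps, Python scripts to look and compute and a tool call to move; the robot and the scene stay as the last step left them, time stands still between calls to the robot, and variables do not carry over. Pictures are saved under pics/ and viewed, about 8 in all and at most 12, crops included, and the job is handed in when it is done.

Besides the shell and the picture viewer there is one more tool, called as a command line: name --argument value ..., lists and objects as JSON in quotes. carry_out: Moves the arm, as the interface text tells. Its arguments: {"type":"object","properties":{"deltas":{"type":"array","items":{"type":"array","items":{"type":"array","items":{"type":"number"}}}},"fingers":{"type":"number"}},"required":["deltas"]}

```bash
mkdir -p pics; cat > h.py <<'E'
import numpy as np, cv2
from plant import bot
def cap(n): 
    im,d=bot.capture(n); return im,d,bot.camera_model(n)
def pts(d,m):
    K=np.array(m["K"]);h,w=d.shape
    v,u=np.mgrid[:h,:w]
    p=cv2.undistortPoints(np.stack([u,v],-1).reshape(-1,1,2).astype(np.float64),K,np.array(m["distortion"])).reshape(h,w,2)
    T=np.linalg.inv(np.array(m["camera_from_world"]))
    c=np.dstack([p*d[...,None],d])
    P=c@T[:3,:3].T+T[:3,3]; P[d<=0]=np.nan
    return P
E
python3 - <<'E'
from h import *
for n in("scene","top"):
    im,d,m=cap(n); P=pts(d,m); np.savez(n+"0.npz",im=im,d=d,P=P)
    cv2.imwrite(f"pics/{n}0.png",im); print(np.linalg.inv(np.array(m["camera_from_world"]))[:3].round(2))
o=bot.get_obs();print({k:np.round(v,3) for k,v in o.items()})
E
```

```text
[[-7.90000e-01  3.30000e-01 -5.20000e-01  1.05967e+03]
 [ 6.10000e-01  4.30000e-01 -6.60000e-01  7.35770e+02]
 [ 0.00000e+00 -8.40000e-01 -5.40000e-01  6.68630e+02]]
[[ 2.00000e-02 -1.00000e+00  7.00000e-02  4.41140e+02]
 [-1.00000e+00 -2.00000e-02  1.00000e-02  1.93400e+01]
 [-1.00000e-02 -7.00000e-02 -1.00000e+00  1.22166e+03]]
{'time': np.float64(0.1), 'joint_positions': array([ 1.172,  0.343,  1.525,  0.   ,  1.275, -0.146]), 'dq': array([ 0.001, -0.002, -0.003,  0.   , -0.   , -0.   ]), 'tau': array([ 1.0000e-03, -4.3201e+01, -2.4469e+01,  7.2000e-02,  5.3000e-02,
       -0.0000e+00]), 'tool_pos': array([131.192, 508.069, 291.626]), 'tcp_rot': array([-3.14 , -0.   ,  2.889]), 'contact_force': array([-0.686,  0.196,  0.194]), 'moment': array([ 0.012, -0.009,  0.021]), 'grip_width': np.float64(91.747)}
```

View pics/top0.png

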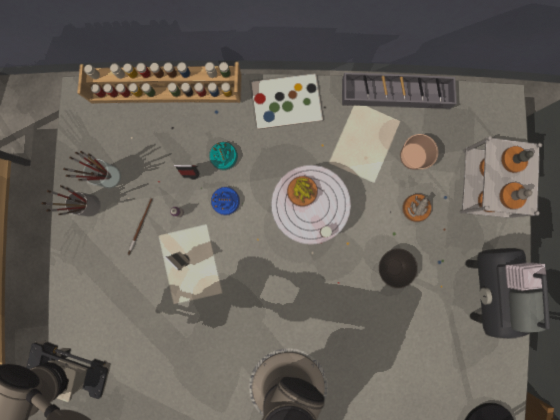

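View pics/scene0.png

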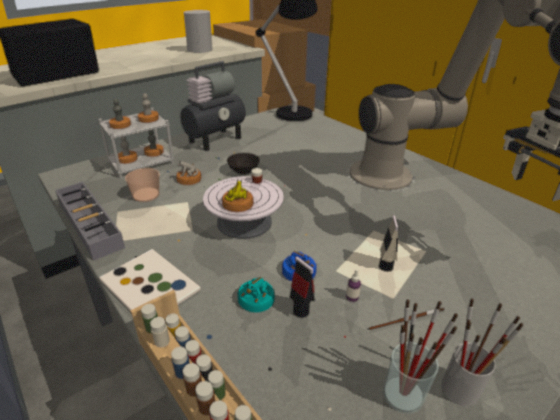

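The wheel is at about (311,205) in the top view. The plinth sits up-left at (302,191) and the pot is opposite at (326,232). Next I measure them in world coordinates.

```bash
cat >> h.py <<'E'
def meas(im,d,P):
    # wheel face: by colour/height near centre; returns wheel, plinth, pot centre
    z=P[...,2]; R=np.zeros(d.shape,bool); R[150:260,255:365]=1
    w=(R&(z>80)).astype(np.uint8)
    n,l,s,_=cv2.connectedComponentsWithStats(w); w=(l==1+np.argmax(s[1:,4]))
    c,_=cv2.findContours(w.astype(np.uint8),cv2.RETR_EXTERNAL,cv2.CHAIN_APPROX_NONE)
    q=c[0][:,0]; rim=P[q[:,1],q[:,0]]
    out={"zface":np.nanmedian(z[w])}
    c,r=cv2.minEnclosingCircle(rim[np.isfinite(rim[:,0])&(rim[:,2]<97)][:,:2].astype(np.float32)); out["wheel"]=(c,r)
    ell=cv2.fitEllipse(q); out["wheel_px"]=ell
    hsv=cv2.cvtColor(im,cv2.COLOR_BGR2HSV)
    o=(w&(z>out["zface"]+10))
    n,l,s,cc=cv2.connectedComponentsWithStats(o.astype(np.uint8))
    for k in range(1,n):
        if s[k,4]>15:
            p=P[l==k]; a,r=cv2.minEnclosingCircle(p[:,:2].astype(np.float32)); out[f"obj{k}"]=(np.round(a,1),round(r,1),s[k,4],p[:,2].max().round(1),cc[k].round(1))
    return out
E
python3 - <<'E'
from h import *
f=np.load("top0.npz")
for k,v in meas(f["im"],f["d"],f["P"]).items(): print(k,v)
im=f["im"][150:260,250:370]; cv2.imwrite("pics/crop0.png",cv2.resize(im,None,fx=5,fy=5,interpolation=cv2.INTER_CUBIC))
f=np.load("scene0.npz");P=f["P"];z=P[...,2]
m=(P[...,0]>330)&(P[...,0]<600)&(abs(P[...,1])<150)
w=m&(abs(z-90)<4);a=cv2.minEnclosingCircle(P[w][:,:2].astype(np.float32));print("scene wheel",a,w.sum())
o=m&(z>101)&(z<160);n,l,s,c=cv2.connectedComponentsWithStats(o.astype(np.uint8))
for k in range(1,n):
    if s[k,4]>15:p=P[l==k];print(cv2.minEnclosingCircle(p[:,:2].astype(np.float32)),p[:,2].max(),s[k,4],c[k])
E
```

```text
zface 92.86462318795293
wheel ((537.1221923828125, -52.6219482421875), 109.85176849365234)
wheel_px ((310.6229553222656, 204.37425231933594), (77.13288116455078, 78.29048156738281), 82.02909088134766)
obj1 (array([571.6, -26.7]), 42.1, np.int32(738), np.float64(156.3), array([302.1, 191.1]))
obj2 (array([463.5, -91.3]), 15.0, np.int32(97), np.float64(131.6), array([325.6, 231.4]))
scene wheel ((535.3538818359375, -50.4162483215332), 111.35143280029297) 1481
((463.69793701171875, -92.24559783935547), 18.945444107055664) 129.14869865415653 120 [256.53333333 173.91666667]
((572.2937622070312, -26.34861946105957), 42.82723617553711) 151.19312963882248 501 [239.55289421 195.63073852]
```

View pics/crop0.png

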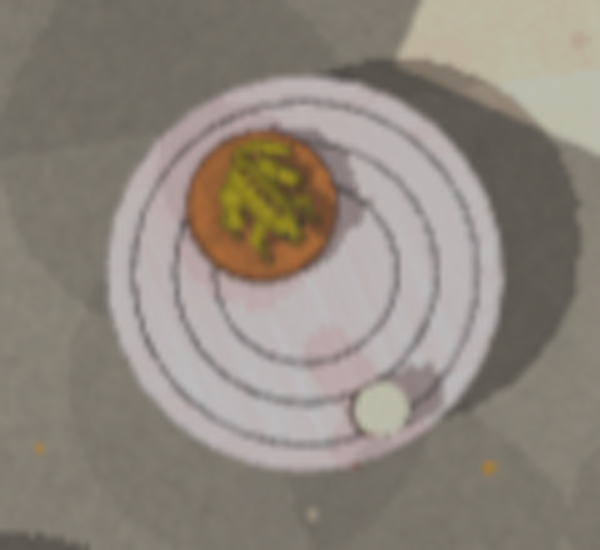

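carry_out --deltas '[[[-15, -9, 0, -0.5], [-45, -26, 0, -1], [-85, -50, 0, -1.6], [-128, -75, 0, -2.3], [-171, -100, 0, -3], [-214, -125, 0, -3.7], [-257, -150, 0, -4.4], [-300, -175, 0, -5.1], [-343, -200, 0, -5.8], [-386, -225, 0, -6.5], [-429, -251, 0, -7.2], [-472, -276, 0, -7.9], [-515, -301, 0, -8.6], [-550, -322, 0, -9.2], [-578, -338, 0, -9.6], [-596, -349, 0, -9.9], [-605, -354, 0, -10.04], [-605, -354, 0, -10.04], [-605, -354, 0, -10.04], [-605, -354, 0, -10.04]]]' --fingers 50

```text
time: 2.1
tool_pos: [627.9, 15.4, 292.4]
tcp_rot: [3.141, 0.0, -2.517]
contact_force: [0.3, -0.3, -0.9]
grip_width: 49.9
```

carry_out --deltas '[[[0, -1, 10, 0], [0, -1, 30, 0], [0, -1, 55, 0], [0, -1, 80, 0], [0, -1, 100, 0], [0, -1, 115, 0], [0, -1, 124, 0], [0, -1, 129, 0], [0, -1, 129, 0], [0, -1, 129, 0]]]'

```text
time: 3.1
tool_pos: [629.4, 13.6, 164.0]
tcp_rot: [-3.141, 0.001, -2.518]
contact_force: [0.0, 0.5, 0.6]
grip_width: 49.8
```

```bash
python3 - <<'E'
from h import *
im,d,m=cap("scene"); cv2.imwrite("pics/s1.png",cv2.resize(im[110:280,140:370],None,fx=3,fy=3,interpolation=cv2.INTER_CUBIC)); print(bot.get_obs()["tool_pos"],bot.get_obs()["contact_force"])
E
```

```text
[629.49171205  13.4969004  164.09906322] [0.22916186 0.16189669 0.59012013]
```

View pics/s1.png

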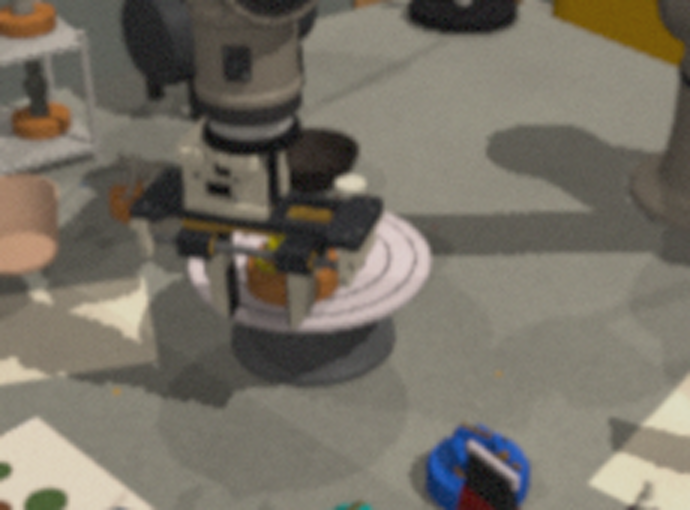

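The two fingertips stand low behind the plinth, clear of the creature. I push slowly, stopping short of the full distance.

carry_out --deltas '[[[4, 0.5, 0, 0], [9, 1, 0, 0], [14, 1, 0, 0], [18, 1, 0, 0], [21, 1, 0, 0], [24, 1, 0, 0], [27, 1, 0, 0], [30, 1, 0, 0], [33, 1, 0, 0], [36, 1, 0, 0], [39, 1, 0, 0], [42, 1, 0, 0], [45, 1, 0, 0], [48, 1, 0, 0], [51, 1, 0, 0], [54, 1, 0, 0], [57, 1, 0, 0], [59, 1, 0, 0], [60, 1, 0, 0], [60, 1, 0, 0]]]'

```text
time: 5.15
tool_pos: [579.6, -20.9, 163.2]
tcp_rot: [3.141, -0.0, -2.518]
contact_force: [0.9, 0.9, 1.3]
grip_width: 50.1
```

```bash
python3 - <<'E'
from h import *
im,d,m=cap("scene"); cv2.imwrite("pics/s2.png",cv2.resize(im[110:280,140:370],None,fx=3,fy=3,interpolation=cv2.INTER_CUBIC)); o=bot.get_obs();print(o["tool_pos"],o["contact_force"])
im,d,m=cap("top"); cv2.imwrite("pics/t2.png",cv2.resize(im[150:260,250:370],None,fx=5,fy=5,interpolation=cv2.INTER_CUBIC))
E
```

```text
[579.66743462 -20.83600282 163.18792497] [0.78010464 0.29359239 0.20683651]
```

View pics/s2.png

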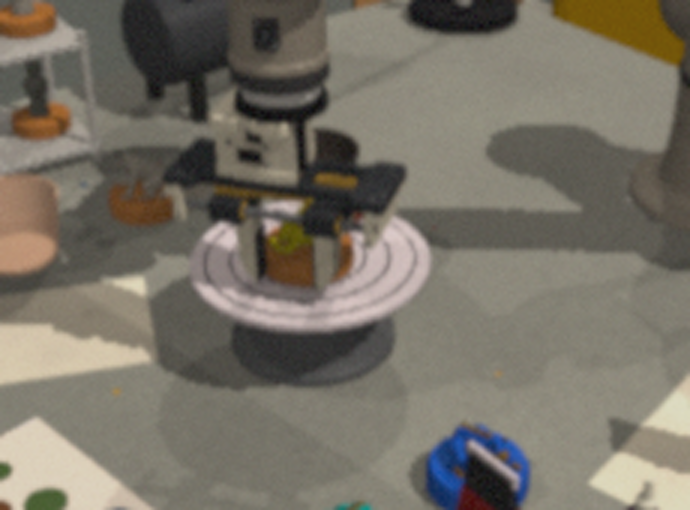

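The plinth has moved with the fingers, with no wheel rotation visible. I push most of the rest, then back away to measure.

carry_out --deltas '[[[2, 0, 0, 0], [4, 0, 0, 0], [6, 0, 0, 0], [7.5, 0, 0, 0], [8.5, 0, 0, 0], [8.5, 0, 0, 0], [6, 0, 0, 0], [0, 0, 0, 0], [-12, 0, 0, 0], [-30, 0, 0, 0], [-55, 0, 0, 0], [-65, 0, -10, 0], [-70, 0, -40, 0], [-95, 0, -80, 0], [-135, 0, -110, 0], [-165, 0, -120, 0], [-180, 0, -120, 0], [-180, 0, -120, 0]]]'

```text
time: 7.05
tool_pos: [727.1, 86.6, 282.3]
tcp_rot: [3.141, 0.001, -2.516]
contact_force: [0.1, -0.2, -1.3]
grip_width: 49.9
```

```bash
cat > m.py <<'E'
from h import *; import sys
n=sys.argv[1]
im,d,m=cap("top");P=pts(d,m)
cv2.imwrite(f"pics/t{n}.png",cv2.resize(im[140:270,240:380],None,fx=4,fy=4,interpolation=cv2.INTER_CUBIC))
R=(abs(P[...,0]-536.5)<106)&(abs(P[...,1]+52)<106)&(np.hypot(P[...,0]-536.5,P[...,1]+52)<106)
def comps(P,R,lab):
    o=R&(P[...,2]>103)&(P[...,2]<160)
    k,l,s,c=cv2.connectedComponentsWithStats(o.astype(np.uint8))
    for i in range(1,k):
        if s[i,4]>15: p=P[l==i]; print(lab,cv2.minEnclosingCircle(p[:,:2].astype(np.float32)),s[i,4],p[:,2].max().round(1),c[i].round(1))
comps(P,R,"top")
im,d,m=cap("scene");P=pts(d,m)
cv2.imwrite(f"pics/s{n}.png",cv2.resize(im[110:280,140:370],None,fx=3,fy=3,interpolation=cv2.INTER_CUBIC))
R=np.hypot(P[...,0]-536.5,P[...,1]+52)<106
comps(P,R,"scene")
o=bot.get_obs();print(o["time"],o["tool_pos"],o["contact_force"])
E
python3 m.py 3
```

```text
top ((536.6947021484375, -50.63762664794922), 42.02405548095703) 738 155.1 [310.5 203.9]
top ((462.9395446777344, -91.27080535888672), 14.918375968933105) 96 132.6 [325.6 231.4]
scene ((460.5102844238281, -89.86154174804688), 16.907939910888672) 114 129.1 [256.5 173.6]
scene ((538.524658203125, -46.942787170410156), 41.40343475341797) 495 150.2 [243.7 189.5]
7.15 [725.76141666  84.73479015 282.0782245 ] [-0.40282578  0.36814567 -0.10298723]
```

View pics/t3.png

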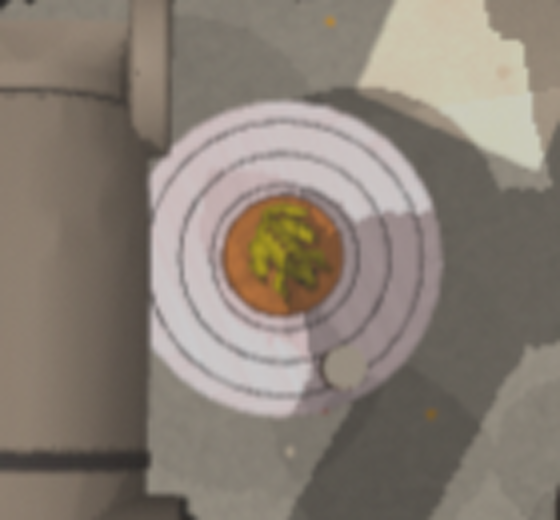

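```bash
python3 -c "
from plant import bot
print(bot.close_job())"
```

```text
the job is handed in; nothing more can be done
None
```

I slid the plinth to the middle of the wheel with one straight push. Two low fingertips pressed on its far edge, along the line through the wheel's centre. I then drew the hand back and up, and handed the job in at about 7.2 s.

- **Plinth position:** in the last top view the plinth lies wholly inside the innermost ring. Depth puts its centre at (536.7, -50.6) mm against the wheel's (536.5, -52) mm. My reading of the ring in the picture puts the offset nearer 2–3 mm. Both are within the 8 mm limit.
- **Disagreement:** the scene camera puts the plinth at (538.5, -46.9) mm, about 5.5 mm from the wheel centre I used. It is coarser, seeing only part of the edge from the side, so I trusted the top view. That is still inside the limit.
- **Paint pot:** it stands where it was, within 1 mm in the top view, so the wheel did not noticeably turn.
- **Contact:** the force readings stayed around 2 N or less at each reading, and the hand was clear of everything. I did not measure the bench bystanders again; the hand stayed well above or away from them.

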